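# Interlock grooved rails on the carver's bench

### The arm

A 6-joint arm with a two-finger parallel gripper is mounted at the origin on the work surface. World frame = base frame: x ahead of the robot, y to its left, z up, the work surface at z = 0. Lengths are in m, angles in rad, forces in N, time in s.
With the tool pointing down it reaches from about 0.25 to 0.775 m from the base axis. Payload 4 kg.
Tool frame: the origin (TCP) lies midway between the tips of the shut fingers; the grasp point (between the pads) lies 19 mm behind it (robot.tcp_to_grasp is the distance from the TCP to the grasp point, in m); z points along the fingers, y is the line along which they close (so a half turn about z gives the same grasp; the last joint's range is limited). The gripper opens to 94 mm and grips with 3 to 60 N. Pads are 16 mm wide; open, the fingers measure 119 mm over their backs; the gripper's body (75 mm by 177 mm) begins 78 mm behind the grasp point.
Start: joints at [1.041, 0.087, 1.371, -0, 1.684, -0.103], TCP at [0.228, 0.501, 0.206] pointing down, gripper open.
Joint ranges: [-3.1, 3.1], [-0.76, 2.03], [0.27, 2.55], [-1.08, 4.22], [0.17, 2.65], [-2.57, 2.57]. Speed limits (rad/s): [2.79, 2.79, 3.14, 3.14, 3.14, 3.14].

### API

Orientations are given as [roll, pitch, yaw] about the fixed x, y, z axes, in that order (R = Rz(yaw) Ry(pitch) Rx(roll)).
In Python, from bench import robot, viewer gives the robot as it stands. The module is installed in compiled form; this text tells all that it offers.
- The arm moves only by the shell command python3 -m handwheel 'ROWS' [OPENING]. ROWS is JSON, a list of rows, each a list of 6 numbers: the shift along the tool's x, y, z in units of 0.2 m (1.0 is 0.2 m), then the turn, a rotation vector about the tool's x, y, z in units of 30 degrees (1.0 is 30 degrees). In form: [[x, y, z, wx, wy, wz], ...]. A call has 1 to 10 rows; each row is the pose to reach, as a shift and turn from the pose commanded when the call began, along the tool's axes at that moment; what a row does not reach only later rows make up. A row lasts 1/12 s, in which the tool goes at most 41.7 mm and 7.16 degrees, less where a joint would pass 70% of its speed; a pose out of reach is approached as far as the arm can. A call with a number of a shift or a turn outside -1 to 1 is refused whole. A call with a gripper value outside its range is refused whole. OPENING is the gripper's target within -1 to 1 (shut at 1, half-way at 0, fully open at -1), set as the call begins (- or left out, the last holds). The fingers move at their own pace and stop on an object; the grip force is fixed at half the most. Time passes only in rows, so rows that repeat a pose let the fingers close. It gives the time, the measured TCP pose, the force, the opening and the grip force at its end, in the units of the state.
- robot.get_obs(): the state, without advancing time (a new reading comes with each control period).
- viewer.snapshot(name): name is "scene" or "top" or "wrist"; returns the picture (480x640x3 uint8, red, green, blue); there is no depth.
- viewer.calibration(name): a dict with "fx", "fy", "cx", "cy" (pixels), "R" (3x3) and "t" (3): a world point X has camera coordinates R X + t. Camera axes: x right, y down, z forward; pixel columns grow to the right and rows downward; lengths in m; the calibration is good to about 2 mm. A picture is of the moment at which its call begins: read the wrist's pose just before it. calibration takes no time and is no camera call; for the wrist camera it gives the pose at the moment of the call.
- robot.close_job(): hands the job in; it is judged then, once.
The state is a dict: "time": time; "joint_positions": joint angles; "qvel": joint speeds; "joint_torque": joint torques, N m; "tool_pos": TCP position; "ee_rot": TCP orientation; "wrist_force": force on the tool from outside, world axes, zero at the start; "wrist_torque": the same for the moment, N m; "width": finger opening in m; "finger_force": force on a finger pad.
Only numpy, scipy, OpenCV 4.12 (cv2) and the standard library are available. Lean on these libraries where they do the work, as an engineer would, in place of code of your own. Each camera call takes 0.05 s, during which the arm holds its last target. There are 200 camera calls.

### The job

Take the pale grooved rail that lies groove down and lay it lengthwise over the two like it that lie side by side groove up, ends about level, so that it straddles their seam with one flange down in each groove, fully home. Leave those two and the lone spare rail (groove up) where they lie.

Things in the scene. Friction and masses are not known exactly. Their poses are not given: they have to be found in the camera images.
- top_rail: rail to move: pale wood U-channel lying groove down, flat top seen; 170 long, 60 wide, 48 mm high, 0.13-0.25 kg. Web 26 mm thick on top; below it 2 flanges 7 thick, 22 deep along the long edges. Origin: centre of underside (flange feet), 48 below its top; x along it, y across, z up. Grip it across its width, within 24 mm of its top: once home only the top 26 mm stand above the lower flanges
- lower_a: lower rail, same pale section and size, loose, groove up, on a 6 mm fixed black pad. Web 26 mm thick below, flanges 7 thick, 22 high above. Origin: centre of underside; x along it, y across towards lower_b, z up. Groove floor 26 mm above the origin, flange tops 48. Top rail home: feet on both groove floors, its origin midway between lower_a and lower_b (15 mm play each way) and 26 mm higher
- lower_b: the other lower rail, identical and parallel to lower_a, on its +y side, groove up, loose: centres 62 mm apart, a 2 mm seam between them, ends level. Origin: centre of underside; axes as lower_a
- spare_rail: bystander: another pale rail of the same section and size (170 x 60 x 48 mm), lying alone, groove up. Origin: centre of its underside; x along its length, z up. Not to be used or shifted

How it is judged:
By the outcome, as a careful person would: the job done as asked, in the order asked, and still so for the second after the job is handed in, with the robot touching nothing.
It also fails if it takes over 35 s, if anything falls off the work surface, if the arm or the gripper's body presses on something with over 40 N, if the wrist force passes 120 N, or if a joint passes its speed limit or range.

## Working session

There is one attempt and no reset: what is moved stays moved. The work goes in short steps, Python scripts to look and compute and a shell command to move; the robot and the scene stay as the last step left them, time stands still between calls to the robot, and variables do not carry over. Pictures are saved under pics/ and viewed, at most 10 in all, crops included, and the job is handed in when it is done.

```bash
mkdir -p pics; python3 - <<'E'
from bench import robot, viewer
import cv2
for n in ("top","scene"):
    cv2.imwrite(f"pics/{n}0.png", viewer.snapshot(n)[:,:,::-1])
o=robot.get_obs(); print(o["time"],o["tool_pos"],o["ee_rot"],o["width"],robot.tcp_to_grasp)
c=viewer.calibration("top"); print(c)
E
```

```text
0.1 [0.2274331  0.50024271 0.20441719] [-3.13960134e+00 -2.10872923e-04  2.71480162e+00] 0.09392820730631714 0.0188
{'fx': 502.0279454715497, 'fy': 502.0279454715497, 'cx': 319.3229381156623, 'cy': 240.7115836751402, 'R': array([[ 1.90646543e-02, -9.99813749e-01,  3.00090612e-03],
       [-9.92335346e-01, -1.92884119e-02, -1.22059484e-01],
       [ 1.22094633e-01, -6.50883334e-04, -9.92518250e-01]]), 't': array([-0.06083992,  0.55393949,  0.87208896])}
```

View pics/top0.png

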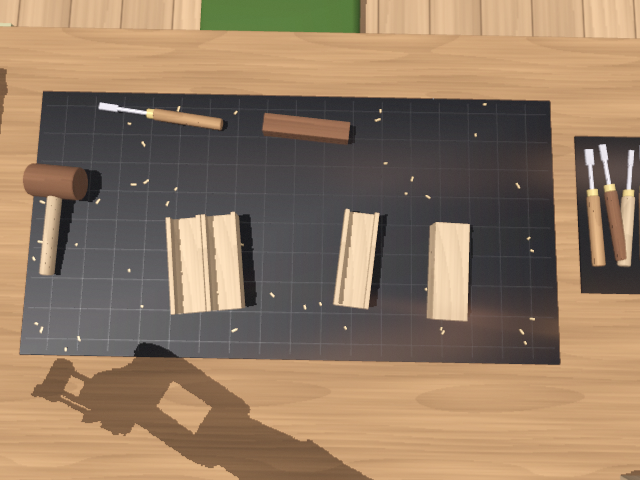

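View pics/scene0.png

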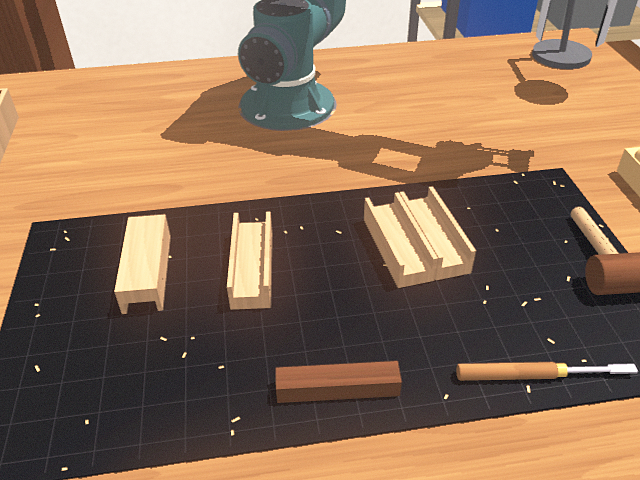

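Top view: the lower pair is around (205,263), the spare around (357,258), and the groove-down rail around (449,271). I'll zoom in for the corners.

```bash
python3 - <<'E'
import cv2,numpy as np
t=cv2.imread("pics/top0.png");
a=cv2.resize(t[200:325,155:265],None,fx=4.5,fy=4.5,interpolation=cv2.INTER_CUBIC)
b=cv2.resize(t[210:330,420:480],None,fx=4.5,fy=4.5,interpolation=cv2.INTER_CUBIC)
m=np.zeros((570,780,3),np.uint8); m[:a.shape[0],:a.shape[1]]=a; m[:b.shape[0],500:500+b.shape[1]]=b
cv2.imwrite("pics/crop1.png",m)
t=cv2.imread("pics/scene0.png")
a=cv2.resize(t[180:295,355:485],None,fx=4,fy=4,interpolation=cv2.INTER_CUBIC)
b=cv2.resize(t[205:320,110:180],None,fx=4,fy=4,interpolation=cv2.INTER_CUBIC)
cv2.imwrite("pics/crop2.png",np.hstack([a,b]))
E
```

```text
(no output)
```

View pics/crop1.png

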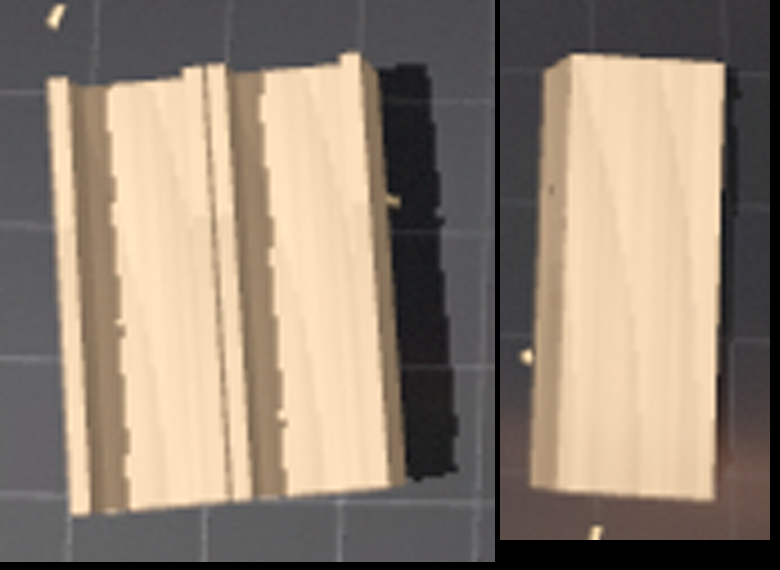

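View pics/crop2.png

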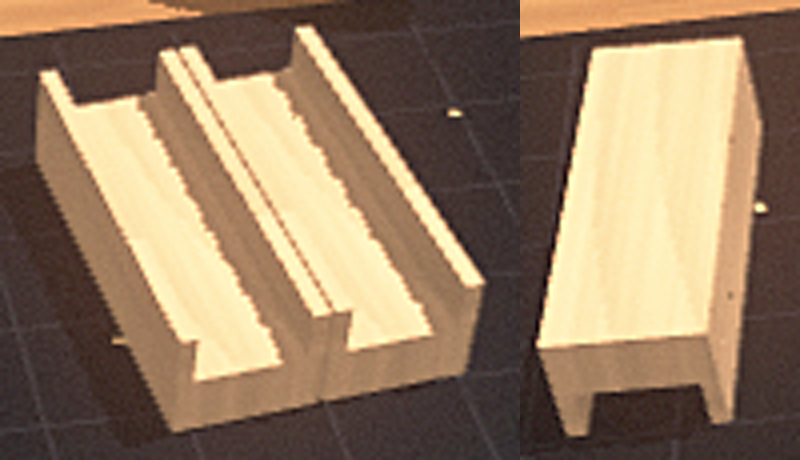

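```bash
cat > h.py <<'E'
from bench import robot, viewer
import numpy as np
from scipy.optimize import least_squares
def proj(n,X,c=None):
    c=c or viewer.calibration(n); p=X@c["R"].T+c["t"]
    return np.c_[c["fx"]*p[:,0]/p[:,2]+c["cx"], c["fy"]*p[:,1]/p[:,2]+c["cy"]]
def fit(obs,W,L=.17,x0=(.45,0,.054,0)):
    # corners order: +x+y, +x-y, -x-y, -x+y ; obs {cam: 4x2}
    C=np.array([[1,1],[1,-1],[-1,-1],[-1,1]])*[L/2,W/2]
    def f(p):
        c,s=np.cos(p[3]),np.sin(p[3])
        X=np.c_[C@np.array([[c,s],[-s,c]])+p[:2],np.full(4,p[2])]
        return np.concatenate([(proj(n,X)-o).ravel() for n,o in obs.items()])
    r=least_squares(f,x0); return r.x,np.round(r.fun,1)
E
python3 - <<'E'
from h import *
T=lambda a,ox,oy,k:(np.array(a)+.5)/k-.5+[ox,oy]
t=T([[48,78],[358,53],[389,488],[71,515]],155,200,4.5)
s=T([[312,26],[40,72],[179,345],[485,282]],355,180,4)
print("cam",{k:(viewer.calibration('scene')[k]) for k in 'Rt'})
for o in ({"top":t,"scene":s},{"top":t},{"scene":s}): print("pair",*fit(o,.122))
t=T([[569-500,53],[725-500,63],[714-500,499],[556-500,489]],420,210,4.5)
s=T([[742-520,38],[595-520,48],[540-520,347],[708-520,334]],110,205,4)
for o in ({"top":t,"scene":s},{"top":t},{"scene":s}): print("rail",*fit(o,.060))
E
```

```text
cam {'R': array([[ 0.14863758,  0.98875201, -0.01662302],
       [ 0.66113245, -0.11185967, -0.74188362],
       [-0.73539837,  0.09928177, -0.67032259]]), 't': array([-0.06313552, -0.31924936,  1.39027729])}
pair [ 0.50130896  0.15498058  0.04601005 -0.20905912] [ 16.5  -3.   13.8  17.8 -16.8  15.1 -13.7  -6.9  28.5  73.   15.5  59.2
 -20.9 -76.3 -26.  -58.9]
pair [0.51053904 0.15260378 0.05855508 0.10667487] [ 0.   0.2  0.2 -0.2 -0.1 -0.2 -0.1  0.1]
pair [-1.1559619   0.76005297 -1.42028232 -1.50986619] [-25.9  48.2  34.9  22.   30.6 -50.9 -37.9 -20.7]
rail [ 0.49488462 -0.28375288  0.04698373  0.24718655] [-12.4  12.1 -14.6   2.4  13.   -0.8  14.9   9.3   7.9  65.4   3.8  74.7
  -1.4 -69.   -6.9 -75.1]
rail [ 0.50444615 -0.28114092  0.05698038 -0.04099922] [ 0.4 -0.  -0.3 -0.2 -0.2  0.   0.2  0.2]
rail [-0.09943256 -0.42303238 -0.47807651  2.92699374] [-25.7  18.2  31.3  16.3  29.2 -17.3 -34.5 -14.8]
```

```bash
python3 - <<'E'
from h import *
T=lambda a,ox,oy,k:(np.array(a)+.5)/k-.5+[ox,oy]
t=T([[48,78],[358,53],[389,488],[71,515]],155,200,4.5)
s=T([[485,282],[179,345],[40,72],[312,26]],355,180,4)
for o in ({"top":t,"scene":s},{"scene":s}): print("pair",*fit(o,.122))
t=T([[569-500,53],[725-500,63],[714-500,499],[556-500,489]],420,210,4.5)
s=T([[708-520,334],[540-520,347],[595-520,48],[742-520,38]],110,205,4)
for o in ({"top":t,"scene":s},{"scene":s}): print("rail",*fit(o,.060))
E
```

```text
pair [0.51086002 0.15292932 0.05290438 0.10432794] [ 0.9  0.5  0.7  0.3  0.1 -0.3  0.5 -0.2  0.3  0.2  0.9 -0.6  0.4  0.1
  0.3 -0.3]
pair [0.51307552 0.1513364  0.05467591 0.10246938] [-0.1  0.5  0.2 -0.4 -0.1  0.1 -0.  -0.2]
rail [ 0.50462856 -0.28179685  0.05412071 -0.04195565] [ 0.4  0.1 -0.4 -0.  -0.4 -0.1  0.1 -0.   0.1 -0.2 -0.3  0.2 -0.2  0.2
  0.1 -0.3]
rail [ 0.50222026 -0.2822878   0.05194054 -0.04332794] [ 0.1 -0.3 -0.2  0.1 -0.1  0.3  0.2 -0.1]
```

```bash
cat >> h.py <<'E'
from scipy.spatial.transform import Rotation as Ro
RAIL=(.5045,-.2815,-.042+np.pi); PAIR=(.5115,.1525,.105+np.pi)
def to(x,y,z,yaw):
    o=robot.get_obs(); R=Ro.from_euler("xyz",o["ee_rot"]); G=Ro.from_euler("xyz",[np.pi,0,yaw])
    d=R.inv().apply(np.array([x,y,z])-o["tool_pos"])/.2; w=(R.inv()*G).as_rotvec()/np.radians(30)
    print("t",round(o["time"],2),"pos",o["tool_pos"].round(4),"yaw",o["ee_rot"][2].round(4),"w",round(o["width"],4),"F",np.round(o["wrist_force"],1),"ff",np.round(o["finger_force"],1))
    print("d",d.round(3),"w",w.round(3),"j6",o["joint_positions"][5].round(2))
E
python3 -c "
from h import *
to(RAIL[0],RAIL[1],.2,RAIL[2])"
```

```text
t 0.1 pos [0.2274 0.5002 0.2044] yaw 2.7148 w 0.0939 F [-0.9 -0.4  0.1] ff 0.0
d [-2.879 -2.985  0.027] w [-0.004 -0.001 -0.735] j6 -0.1
```

```bash
python3 -m handwheel '[[-0.96,-1,0,0,0,0],[-0.96,-1,0,0,0,0],[-0.96,-1,0,0,0,0],[-0.96,-1,0,0,0,0],[-0.96,-1,0,0,0,0],[-0.96,-1,0,0,0,0],[-0.96,-1,0,0,0,0]]' -1
python3 -m handwheel '[[-0.96,-1,0,0,0,0],[-0.96,-1,0,0,0,0],[-0.96,-1,0,0,0,0],[-0.96,-1,0,0,0,0],[-0.96,-1,0,0,0,0],[-0.96,-1,0,0,0,0],[-0.96,-1,0,0,0,0]]' -1
python3 -m handwheel '[[-0.96,-0.98,0,0,0,-0.73],[-0.96,-0.98,0,0,0,-0.73],[-0.96,-0.98,0,0,0,-0.73],[-0.96,-0.98,0,0,0,-0.73],[-0.96,-0.98,0,0,0,-0.73],[-0.96,-0.98,0,0,0,-0.73],[-0.96,-0.98,0,0,0,-0.73],[-0.96,-0.98,0,0,0,-0.73],[-0.96,-0.98,0,0,0,-0.73]]' -1
python3 - <<'E'
from h import *
import cv2
to(RAIL[0],RAIL[1],.033,RAIL[2])
c=viewer.calibration("wrist"); im=viewer.snapshot("wrist")[:,:,::-1].copy()
x,y,yw=RAIL; 
C=np.array([[1,1],[1,-1],[-1,-1],[-1,1]])*[.085,.03]; k,s=np.cos(yw),np.sin(yw)
X=np.c_[C@np.array([[k,s],[-s,k]])+[x,y],np.full(4,.054)]
p=proj("wrist",X,c); print(p.round(0).tolist())
cv2.polylines(im,[p.astype(np.int32)],True,(0,0,255),1); cv2.imwrite("pics/w1.png",im)
E
```

```text
time: 0.68
tool_pos: [0.3199, 0.2361, 0.2051]
ee_rot: [-3.14, 0.001, 2.713]
wrist_force: [0.6, -0.3, 0.5]
width: 0.0938
finger_force: 0.0
time: 1.27
tool_pos: [0.4119, -0.0257, 0.205]
ee_rot: [-3.141, 0.0, 2.712]
wrist_force: [0.2, -0.1, 0.2]
width: 0.0939
finger_force: 0.0
time: 2.02
tool_pos: [0.5049, -0.2815, 0.2034]
ee_rot: [3.139, -0.003, 3.094]
wrist_force: [0.5, -0.8, 0.7]
width: 0.094
finger_force: 0.0
t 2.02 pos [ 0.5049 -0.2815  0.2034] yaw 3.0944 w 0.094 F [ 0.5 -0.8  0.7] ff 0.0
d [-0.001 -0.002  0.852] w [ 0.005 -0.006 -0.01 ] j6 -2.13
[[282.0, 133.0], [355.0, 132.0], [351.0, 320.0], [288.0, 320.0]]
```

View pics/w1.png

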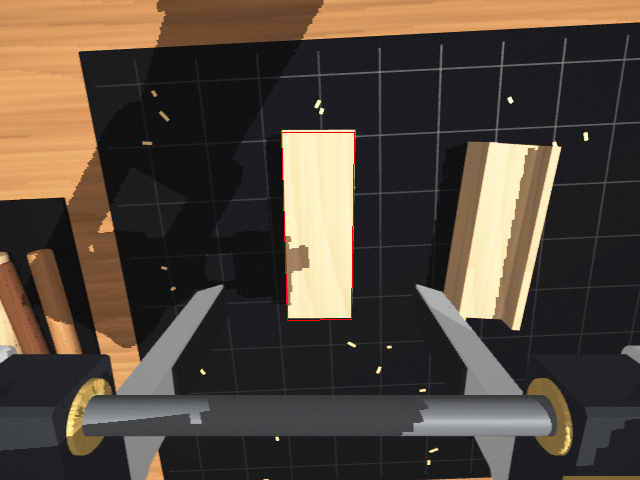

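The wrist view shows the rail centred between the fingers, with the predicted outline matching to within about 2 px (corners 282,133 to 351,320). Next: descend and grip.

```bash
python3 -m handwheel '[[0,0,0.2,0,0,0],[0,0,0.4,0,0,0],[0,0,0.6,0,0,0],[0,0,0.75,0,0,0],[0,0,0.82,0,0,0],[0,0,0.85,0,0,0],[0,0,0.85,0,0,0]]' -1
python3 -m handwheel '[[0,0,0,0,0,0],[0,0,0,0,0,0],[0,0,0,0,0,0],[0,0,0,0,0,0],[0,0,0,0,0,0],[0,0,0,0,0,0],[0,0,0,0,0,0],[0,0,0,0,0,0]]' 1
python3 -m handwheel '[[0,0,0,0,0,0],[0,0,-0.1,0,0,0],[0,0,-0.3,0,0,0],[0,0,-0.5,0,0,0],[0,0,-0.65,0,0,0],[0,0,-0.65,0,0,0],[0,0,-0.65,0,0,0]]' 1
python3 -c "
from h import *
to(PAIR[0],PAIR[1],.16,PAIR[2])"
```

```text
time: 2.65
tool_pos: [0.5043, -0.2782, 0.0342]
ee_rot: [3.14, -0.002, 3.099]
wrist_force: [0.6, 0.2, 0.8]
width: 0.0939
finger_force: 0.0
time: 3.32
tool_pos: [0.5057, -0.2808, 0.0363]
ee_rot: [-3.141, 0.001, 3.097]
wrist_force: [-0.2, -0.1, 4.5]
width: 0.0597
finger_force: 30.0
time: 3.9
tool_pos: [0.506, -0.2807, 0.1668]
ee_rot: [-3.14, 0.003, 3.097]
wrist_force: [-0.3, 0.5, -2.4]
width: 0.0599
finger_force: 30.0
t 3.9 pos [ 0.506  -0.2807  0.1668] yaw 3.097 w 0.0599 F [-0.3  0.5 -2.4] ff 30.0
d [0.069 2.165 0.031] w [-0.003  0.005 -0.286] j6 -2.13
```

```bash
python3 -m handwheel '[[0,0.15,0,0,0,0],[0.02,0.35,0,0,0,0],[0.02,0.55,0,0,0,0],[0.02,0.75,0,0,0,0],[0.03,0.9,0,0,0,0],[0.03,1,0,0,0,0]]' 1
python3 -m handwheel '[[0.01,0.15,0,0,0,-0.05],[0.02,0.35,0,0,0,-0.1],[0.02,0.55,0,0,0,-0.2],[0.02,0.75,0,0,0,-0.29],[0.03,0.9,0,0,0,-0.29],[0.03,1,0,0,0,-0.29],[0.03,1,0,0,0,-0.29]]' 1
python3 -c "
from h import *
to(PAIR[0]+.001,PAIR[1],.16,PAIR[2])"
```

```text
time: 4.4
tool_pos: [0.5058, -0.0765, 0.1614]
ee_rot: [3.139, -0.007, 3.099]
wrist_force: [0.5, 0.9, -1.6]
width: 0.0599
finger_force: 30.0
time: 4.98
tool_pos: [0.5087, 0.1236, 0.1613]
ee_rot: [3.139, -0.007, -3.029]
wrist_force: [-0.3, -0.0, -2.3]
width: 0.0595
finger_force: 30.0
t 4.98 pos [0.5087 0.1236 0.1613] yaw -3.029 w 0.0595 F [-0.3 -0.  -2.3] ff 30.0
d [-0.035  0.141  0.007] w [ 0.004 -0.013  0.014] j6 -1.55
```

```bash
python3 -m handwheel '[[-0.02,0.07,0,0,0,0.01],[-0.035,0.14,0,0,0,0.014],[-0.035,0.14,0,0,0,0.014],[-0.035,0.14,0,0,0,0.014],[-0.035,0.14,0,0,0,0.014]]' 1
python3 - <<'E'
from h import *
import cv2
to(PAIR[0]+.001,PAIR[1],.07,PAIR[2])
im=[]
for n in ("wrist","scene"):
    im.append(viewer.snapshot(n)[:,:,::-1])
a=im[0][:, 120:520]; b=cv2.resize(im[1][60:300,320:520],None,fx=2,fy=2)
cv2.imwrite("pics/w2.png",np.hstack([a,b]))
E
```

```text
time: 5.4
tool_pos: [0.5143, 0.1471, 0.1638]
ee_rot: [-3.141, -0.003, -3.042]
wrist_force: [-0.2, -0.4, -1.4]
width: 0.0596
finger_force: 30.0
t 5.4 pos [0.5143 0.1471 0.1638] yaw -3.0424 w 0.0596 F [-0.2 -0.4 -1.4] ff 30.0
d [0.005 0.028 0.469] w [-0.002 -0.006 -0.011] j6 -1.5
```

View pics/w2.png

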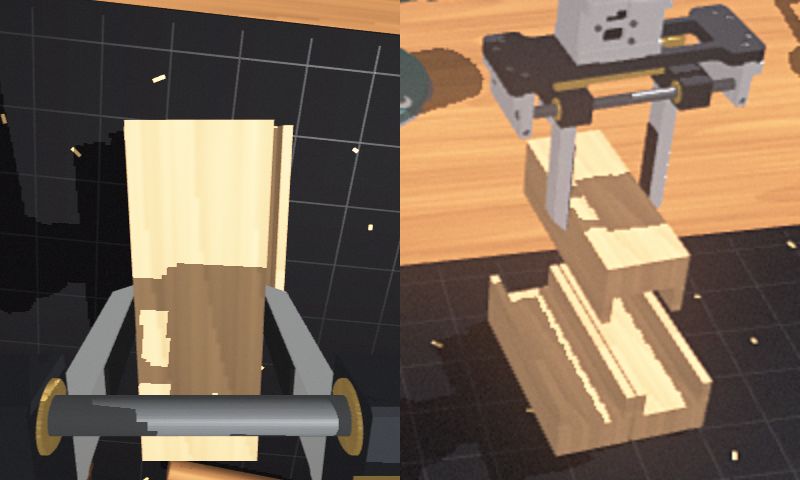

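The rail is held level over the pair, and its edge at column 275 is about 5 mm short of centre. I'll correct that while lowering to just above the flange tops.

```bash
python3 -m handwheel '[[0.005,0.028,0.08,0,0,-0.01],[0.005,0.028,0.2,0,0,-0.01],[0.005,0.028,0.3,0,0,-0.01],[0.005,0.028,0.34,0,0,-0.01],[0.005,0.028,0.34,0,0,-0.01],[0.005,0.028,0.34,0,0,-0.01],[0.005,0.028,0.34,0,0,-0.01]]' 1
python3 - <<'E'
from h import *
import cv2
to(PAIR[0]+.001,PAIR[1],.062,PAIR[2])
b=cv2.resize(viewer.snapshot("scene")[90:300,340:520,::-1],None,fx=2.8,fy=2.8)
cv2.imwrite("pics/s3.png",b)
E
```

```text
time: 6.08
tool_pos: [0.5146, 0.1538, 0.0991]
ee_rot: [3.141, 0.003, -3.037]
wrist_force: [0.1, 0.0, -1.7]
width: 0.0598
finger_force: 30.0
t 6.08 pos [0.5146 0.1538 0.0991] yaw -3.0369 w 0.0598 F [ 0.1  0.  -1.7] ff 30.0
d [ 0.012 -0.005  0.186] w [ 0.     0.005 -0.001] j6 -1.49
```

View pics/s3.png

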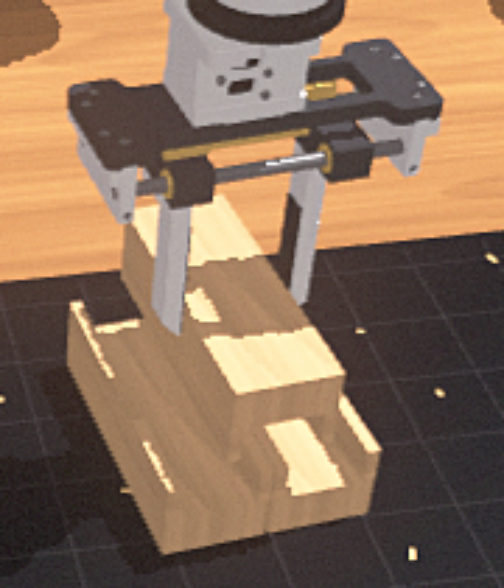

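The rail sits over the seam (seam at about (268,530), near end of the rail at 232–345), with its ends slightly beyond level. Now lower to home.

```bash
python3 -m handwheel '[[0.01,-0.004,0.03,0,0,0],[0.01,-0.004,0.07,0,0,0],[0.01,-0.004,0.11,0,0,0],[0.01,-0.004,0.14,0,0,0],[0.01,-0.004,0.155,0,0,0],[0.01,-0.004,0.165,0,0,0],[0.01,-0.004,0.165,0,0,0],[0.01,-0.004,0.165,0,0,0]]' 1
python3 -c "
from h import *
to(PAIR[0]+.001,PAIR[1],.062,PAIR[2])"
```

```text
time: 6.8
tool_pos: [0.5117, 0.1529, 0.0645]
ee_rot: [3.142, 0.0, -3.036]
wrist_force: [-0.3, -0.9, -1.5]
width: 0.06
finger_force: 30.0
t 6.8 pos [0.5117 0.1529 0.0645] yaw -3.0364 w 0.06 F [-0.3 -0.9 -1.5] ff 30.0
d [-0.004 -0.003  0.012] w [0. 0. 0.] j6 -1.49
```

```bash
python3 -m handwheel '[[0,0,0.006,0,0,0],[0,0,0.012,0,0,0],[0,0,0.016,0,0,0],[0,0,0.018,0,0,0],[0,0,0.018,0,0,0],[0,0,0.018,0,0,0]]' 1
```

```text
time: 7.3
tool_pos: [0.5121, 0.153, 0.0624]
ee_rot: [3.141, 0.002, -3.036]
wrist_force: [-2.1, -0.8, 5.1]
width: 0.0594
finger_force: 30.0
```

Contact of about 5 N at exactly the predicted height, so it's home. I'll release partway, since the fingers are within the grooves' span, and rise.

```bash
python3 -m handwheel '[[0,0,0,0,0,0],[0,0,0,0,0,0],[0,0,0,0,0,0],[0,0,0,0,0,0],[0,0,0,0,0,0]]' -0.55
python3 -m handwheel '[[0,0,-0.03,0,0,0],[0,0,-0.1,0,0,0],[0,0,-0.25,0,0,0],[0,0,-0.45,0,0,0],[0,0,-0.65,0,0,0],[0,0,-0.8,0,0,0],[0,0,-0.8,0,0,0]]' -0.55
python3 - <<'E'
from h import *
import cv2
to(PAIR[0],PAIR[1],.2,PAIR[2])
b=cv2.resize(viewer.snapshot("scene")[150:310,350:500,::-1],None,fx=3,fy=3)
a=cv2.resize(viewer.snapshot("wrist")[:,:,::-1],None,fx=.53,fy=1)[:480]
cv2.imwrite("pics/s4.png",np.hstack([b,a]))
E
```

```text
time: 7.72
tool_pos: [0.5115, 0.1529, 0.0606]
ee_rot: [3.142, -0.0, -3.036]
wrist_force: [-0.3, -0.1, 0.4]
width: 0.0728
finger_force: 0.0
time: 8.3
tool_pos: [0.5151, 0.1536, 0.2302]
ee_rot: [3.14, 0.016, -3.036]
wrist_force: [0.6, -0.1, 0.9]
width: 0.0729
finger_force: 0.0
t 8.3 pos [0.5151 0.1536 0.2302] yaw -3.0364 w 0.0729 F [ 0.6 -0.1  0.9] ff 0.0
d [ 0.021 -0.004  0.151] w [0.003 0.03  0.   ] j6 -1.49
```

View pics/s4.png

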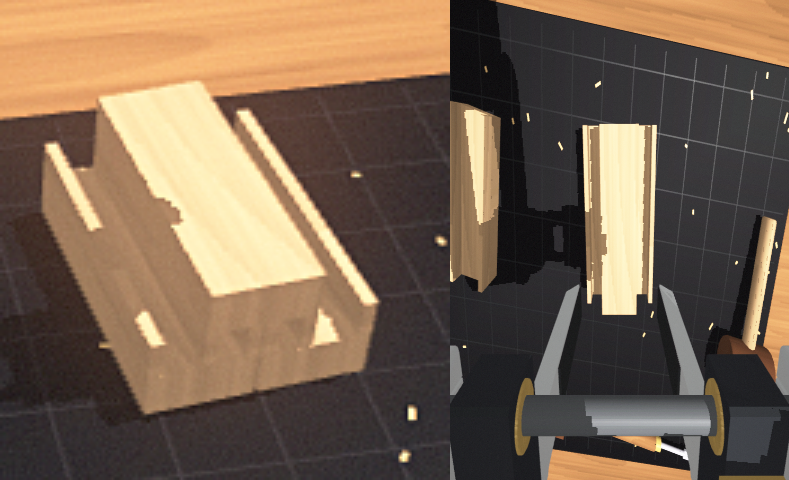

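```bash
python3 - <<'E'
from h import *
T=lambda a:(np.array(a)+.5)/3-.5+[350,150]
print(fit({"scene":T([[327,274],[212,297],[98,98],[205,81]])},.06,x0=(.51,.15,.08,.1)))
print(fit({"scene":T([[377,301],[147,348],[47,144],[243,110]])},.122,x0=(.51,.15,.054,.1)))
E
```

```text
(array([0.51135013, 0.15170919, 0.07928664, 0.0962452 ]), array([-0.1,  0.5,  0.1, -0.1,  0.8, -0.3, -0.8, -0.2]))
(array([0.50637412, 0.15273426, 0.04888663, 0.10592929]), array([-0.6,  0.3,  0.7, -0.5, -1.1,  0.4,  1. , -0.1]))
```

The rail is centred and level, with its top at about 79 mm (80 expected when home). Handing in.

```bash
python3 -c "
from bench import robot
print(robot.close_job())"
```

```text
the job is handed in; nothing more can be done
None
```

The top rail is laid over the seam of the two lower rails, ends level to within a few mm by camera, one flange in each groove and fully home (its top measured about 79 mm against 80 expected); the gripper was clear of everything and I handed the job in at about 8.4 s.

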